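# Take the front box from the flow rack

### The arm

A 6-joint arm with a two-finger parallel gripper is mounted at the origin on a cart in front of the work surface, level with it; the furniture and walls round the work are solid. World frame = base frame: x ahead of the robot, y to its left, z up, the work surface at z = 0. Lengths are in mm, angles in rad, forces in N, time in s.
With the tool pointing down it reaches from about 350 to 875 mm from the base axis. Payload 15.5 kg.
Tool frame: the origin (TCP) lies midway between the tips of the shut fingers; the grasp point (between the pads) lies 19 mm behind it; z points along the fingers, y is the line along which they close (so a half turn about z gives the same grasp; the last joint's range is limited). The gripper opens to 85 mm and grips with 20 to 120 N. Pads are 22 mm wide; open, the fingers measure 114 mm over their backs; the gripper's body (76 mm by 85 mm) begins 54 mm behind the grasp point. The pads swing forward as they close: fully open they stand 13 mm farther back than shut.
Start: joints at [1.194, 0.494, 1.345, -0, 1.302, -0.096], TCP at [173.798, 600.35, 231.277] pointing down, gripper open.
Joint ranges: [-2.91, 2.91], [-0.82, 2.16], [0.22, 2.67], [-1.22, 4.37], [0.12, 2.79], [-3.08, 3.08]. Speed limits (rad/s): [1.89, 1.89, 2.57, 3.01, 3.01, 3.01].

### API

Orientations are given as a unit quaternion [w, x, y, z].
In Python, from station import state, grab_frame, camera_params, finish_job, recognise, cut_out gives the robot as it stands.
- The arm moves only by the tool send_rows, never from a script. Its argument "increments" is a list of rows, each a list of 7 numbers: the shift along the world's x, y, z scaled (see below), then the turn, a rotation vector about the world's x, y, z scaled (see below), then the opening in per cent of the stroke, from 0 (shut) to 100 (fully open). A call has 1 to 8 rows; each row shifts and turns the commanded pose from where the row before left it; what a row does not reach is not made up. The controller multiplies each number of a shift by 250 mm and each number of a turn by pi/2 rad. A row lasts 1/10 s, in which the tool goes at most 50 mm and 8.59 degrees, less where a joint would pass 70% of its speed; a pose out of reach is approached as far as the arm can. A call with a number of a shift or a turn outside -1 to 1 is refused whole. A call with a gripper value outside its range is refused whole. The fingers move at their own pace and stop on an object; the grip force is fixed at half the most. Time passes only in rows, so rows that do not move let the fingers close. It gives the time, the measured TCP pose, the force, the opening and the grip force at its end, in the units of the state.
- state(): the state, without advancing time (a new reading comes with each control period).
- grab_frame(name): name is "scene" or "side" or "wrist"; returns the picture (384x512x3 uint8, red, green, blue); there is no depth.
- camera_params(name): a dict with "K" (3x3 intrinsics, pixels), "dist" ([k1, k2, p1, p2, k3] as OpenCV has them; the pictures are not rectified), "R" (3x3) and "t" (3): a world point X has camera coordinates R X + t; the wrist camera has in their place "mount" (4x4, takes a point from camera to tool coordinates, whose origin is the TCP and whose axes are the flange's). Camera axes: x right, y down, z forward; pixel columns grow to the right and rows downward; lengths in mm; the calibration is good to about 2 mm. A picture is of the moment at which its call begins: read the wrist's pose just before it. camera_params takes no time and is no camera call.
- finish_job(): hands the job in; it is judged then, once.
Trained networks look in the newest picture that a camera, given by its name, has taken for a name from the list of things; names that differ only in an ending like _2 or _b are one class to them, and where a whole thing is asked for, a point or a joint stands for the part that bears it (a point fixed in the world has none). Each returns a list of dicts, best first, with "p" (0 to 1); they miss things now and then, are a little off and sometimes report something else, mostly with a low value. They report only what shows in the picture. A call takes as long as a camera call. They do not tell look-alikes from the thing itself.
- recognise(query, camera): "xyz" ([x, y, z] in mm, in world coordinates, good to about 4 mm: the middle of the surface that is visible of it).
- cut_out(query, camera): "region" (384x512 bool, what is visible of it).
The state is a dict: "time_s": time; "joints": joint angles; "dq": joint speeds; "tau": joint torques, N m; "eef_pos": TCP position; "eef_rot": TCP orientation; "contact_force": force on the tool from outside, world axes, zero at the start; "ft_torque": the same for the moment, N m; "finger_gap": opening from 0.0 (shut) to 1.0 (fully open); "grip_force": force on a finger pad.
Only numpy, scipy, OpenCV 4.12 (cv2) and the standard library are available. Lean on these libraries where they do the work, as an engineer would, in place of code of your own. Each camera call takes 0.05 s, during which the arm holds its last target. There are 200 camera calls.

### The job

One of the two small sloped roller racks holds a row of closed square card boxes; the other holds open white boxes. Take the front (lowest) card box out of its rack so that the two card boxes behind it roll down to the front stop, and set it down gently, right side up and flat inside the shallow metal tray. Leave the white boxes in their rack alone.

Things in the scene. Friction and masses are not known exactly. Their poses are not given: they have to be found in the camera images.
- box_front_center (a point): centre (half-way up) of the front, lowest one of three equal closed card boxes, 41 x 41 x 32 mm high, in one of two racks. Its x axis points up the lane, y across it, z square to it: the box stands tilted 9 degrees with the lane. It touches the box behind, so grasp its two sides across the lane (41 mm)
- box_second_center (a point): centre of the second card box, same size, touching the front one from behind; it rolls down by itself when the front box is gone
- box_third_center (a point): centre of the third card box, same size, behind the second
- box_seat (a point): fixed point of the card boxes' rack: centre of a card box standing against the front stop. Axes level: x along the lane to its high rear end, z up. Aluminium lane 58 mm wide, 214 long, 9 degrees down towards the robot, free rollers, tops 45 mm above the counter at the stop. Above the rollers stand side rails 7 mm (3 thick, 3 from the box) and front stop 12 mm
- white_front_center (a point): centre of the front open white card box (42 mm across the lane, 34 mm along it, 20 mm high) in the other rack, which is the same kind; not to be disturbed
- white_second_center (a point): centre of the second and last white box, touching it from behind
- job_tray_in (a point): centre of the inner floor of the shallow rectangular aluminium tray, fixed on the counter: 150 (its x) x 120 (its y) mm outside, walls 3 mm thick, 14 mm high over the counter; floor 3 mm above the counter
Mind the look-alikes: they are no part of the job. Of the things that look like the part that bears job_tray_in, the larger one is meant.

How it is judged:
By the outcome, as a careful person would: the job done as asked, in the order asked, and still so for the second after the job is handed in, with the robot touching nothing.
It also fails if it takes over 42 s, if anything falls off the work surface, if the arm or the gripper's body presses on something with over 40 N, if the wrist force passes 120 N, or if a joint passes its speed limit or range.

## Working session

There is one attempt and no reset: what is moved stays moved. The work goes in short steps, Python scripts to look and compute and a tool call to move; the robot and the scene stay as the last step left them, time stands still between calls to the robot, and variables do not carry over. Pictures are saved under pics/ and viewed, at most 10 in all, crops included, and the job is handed in when it is done.

Besides the shell and the picture viewer there is one more tool, called as a command line: name --pt "numbers of a row" for each row, then --argument value for the rest. send_rows: Moves the arm, as the interface text tells. Its arguments: {"type":"object","properties":{"increments":{"type":"array"}},"required":["increments"]}

```bash
mkdir -p pics; ls; python3 - <<'E'
from station import *
import cv2,numpy as np
ims=[]
for c in("scene","side"):
    im=grab_frame(c); cv2.imwrite(f"pics/{c}0.png",im[:,:,::-1])
    for q in("box_front_center","white_front_center","job_tray_in"):
        for r in recognise(q,c)[:5]: print(c,q,np.round(r["xyz"]),round(r["p"],2))
s=state();print({k:np.round(s[k],3) for k in("time_s","eef_pos","eef_rot","finger_gap")})
E
```

```text
pics
scene job_tray_in [507. 362.   3.] 0.84
scene job_tray_in [439. 732.  -0.] 0.83
side box_front_center [502. -30.  79.] 0.56
side white_front_center [468. 190.  58.] 0.64
side job_tray_in [486. 346.   4.] 0.69
side job_tray_in [436. 733.   4.] 0.56
{'time_s': np.float64(0.4), 'eef_pos': array([173.78 , 600.299, 231.187]), 'eef_rot': array([-0.  ,  0.14,  0.99, -0.  ]), 'finger_gap': np.float64(1.006)}
```

View pics/scene0.png

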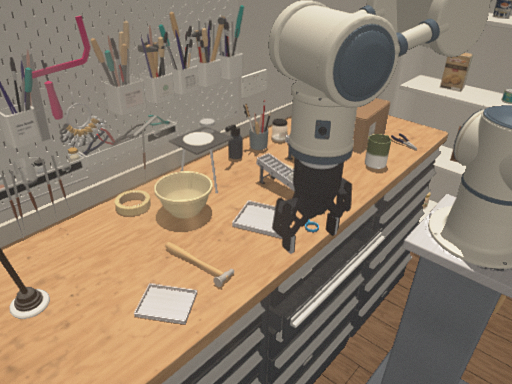

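View pics/side0.png

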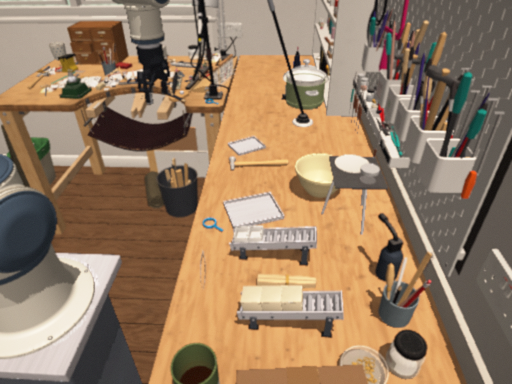

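Side view: closed card boxes are in the near rack at about (270,298), and open white boxes in the far rack at (250,235). The larger tray is at (253,210), with a smaller look-alike at (246,146). The front card box is the left one in the near rack, at (256,298). Other possible confusions are the wooden sticks at (287,281) and the tripod plate at (360,170).

```bash
cat > h.py <<'E'
from station import *
import cv2,numpy as np
from scipy.spatial.transform import Rotation as Rn
def cam(c,s=None):
    p=camera_params(c);K=np.array(p["K"]);d=np.array(p["dist"])
    if c=="wrist":
        s=s or state();q=np.array(s["eef_rot"])
        T=np.eye(4);T[:3,:3]=Rn.from_quat(q[[1,2,3,0]]).as_matrix();T[:3,3]=s["eef_pos"]
        M=T@np.array(p["mount"]);R=M[:3,:3].T;t=-R@M[:3,3]
    else: R=np.array(p["R"]);t=np.array(p["t"])
    return K,d,R,t
def ray(c,uv,s=None):
    K,d,R,t=cam(c,s);n=cv2.undistortPoints(np.array([uv],float).reshape(-1,1,2),K,d).reshape(-1,2)
    return -R.T@t,np.c_[n,np.ones(len(n))]@R
def onplane(c,uv,z,s=None):
    o,r=ray(c,uv,s);return o+r*((np.asarray(z)-o[2])/r[:,2])[:,None]
def proj(c,X,s=None):
    K,d,R,t=cam(c,s);return cv2.projectPoints(np.array(X,float).reshape(-1,3),cv2.Rodrigues(R)[0],t,K,d)[0].reshape(-1,2)
E
python3 - <<'E'
from h import *
np.set_printoptions(precision=1,suppress=True)
pts=dict(cardfrontTop=(254,289,80),cardthirdTop=(291,289,90),lanelow=(238,312,50),lanehigh=(342,312,80),white=(247,229,68),tray=(253,210,3),tray2=(246,146,3),plate=(360,172,150),mug=(195,348,90))
for k,(u,v,z) in pts.items(): print(k,onplane("side",[(u,v)],[z])[0])
print(np.array(camera_params("wrist")["mount"]),camera_params("wrist")["K"])
im=cv2.imread("pics/side0.png");cv2.imwrite("pics/crop.png",cv2.resize(im[185:345,190:380],None,fx=4,fy=3.7,interpolation=cv2.INTER_CUBIC))
E
```

```text
cardfrontTop [508.  -4.  80.]
cardthirdTop [583.7  -9.1  90. ]
lanelow [476.8 -39.8  50. ]
lanehigh [682.2 -53.2  80. ]
white [480.1 192.8  68. ]
tray [485.9 348.1   3. ]
tray2 [439.1 726.4   3. ]
plate [773.5 338.7 150. ]
mug [ 411.3 -146.6   90. ]
[[  -0.    -1.    -0.3   74.6]
 [   1.    -0.    -0.    -1. ]
 [   0.    -0.3    1.  -143.2]
 [   0.     0.     0.     1. ]] [[266.6   0.  252.1]
 [  0.  266.6 197.3]
 [  0.    0.    1. ]]
```

View pics/crop.png

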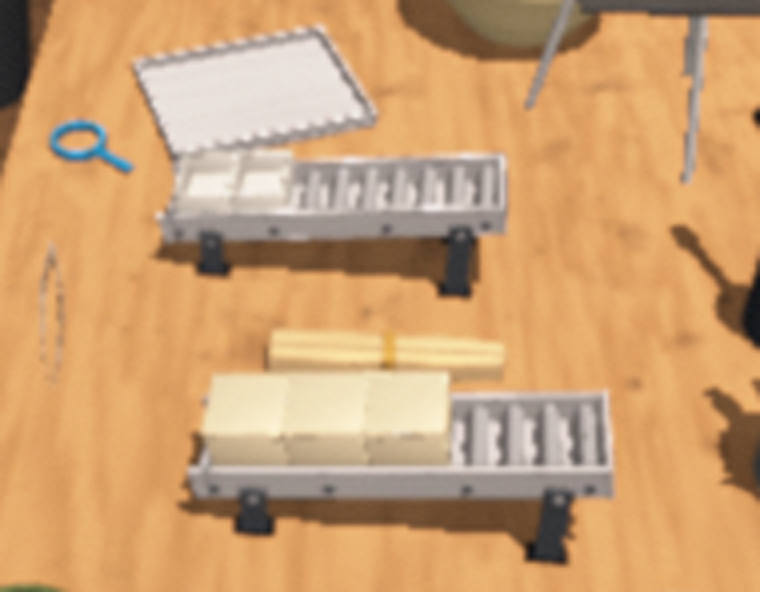

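The crop confirms it: three closed boxes in the near rack with the lowest at the left end, the open white boxes in the far rack, and the large tray beyond. I'm moving over the card rack, turning to the lane's yaw and tilt.

send_rows --pt "0.084 -0.175 0.008 0 -0.007 0.0098 100" --pt "0.084 -0.175 0.008 0 -0.007 0.0098 100" --pt "0.084 -0.175 0.008 0 -0.007 0.0098 100" --pt "0.084 -0.175 0.008 0 -0.007 0.0098 100" --pt "0.084 -0.175 0.008 0 -0.007 0.0098 100" --pt "0.084 -0.175 0.008 0 -0.007 0.0098 100" --pt "0.084 -0.175 0.008 0 -0.007 0.0098 100"

```text
time_s: 1.1
eef_pos: [321.2, 292.4, 245.5]
eef_rot: [0.039, 0.086, 0.996, 0.006]
contact_force: [1.8, -0.2, -0.9]
finger_gap: 0.999
grip_force: 0.0
```

send_rows --pt "0.084 -0.175 0.008 0 -0.007 0.0098 100" --pt "0.084 -0.175 0.008 0 -0.007 0.0098 100" --pt "0.084 -0.175 0.008 0 -0.007 0.0098 100" --pt "0.084 -0.175 0.008 0 -0.007 0.0098 100" --pt "0.084 -0.175 0.008 0 -0.007 0.0098 100" --pt "0.084 -0.175 0.008 0 -0.007 0.0098 100" --pt "0.084 -0.175 0.008 0 -0.007 0.0098 100" --pt "0 0 0 0 0 0 100"

```text
time_s: 1.9
eef_pos: [470.3, -17.1, 259.8]
eef_rot: [0.077, 0.035, 0.996, 0.01]
contact_force: [1.0, 0.2, 0.5]
finger_gap: 1.001
grip_force: 0.0
```

```bash
python3 - <<'E'
from h import *
np.set_printoptions(precision=3,suppress=True)
s=state();im=grab_frame("wrist");cv2.imwrite("pics/w1.png",im[:,:,::-1])
print(s["time_s"],np.array(s["eef_pos"]),np.array(s["eef_rot"]),s["contact_force"])
for q in("box_front_center","box_second_center","box_third_center","white_front_center"):
    for r in recognise(q,"wrist")[:3]: print(q,np.round(r["xyz"]),round(r["p"],2))
E
```

```text
1.9 [470.261 -17.139 259.83 ] [0.077 0.035 0.996 0.01 ] [0.979 0.197 0.494]
box_front_center [504. -14.  81.] 0.96
box_second_center [541. -20.  86.] 0.85
box_third_center [585. -18.  96.] 0.87
white_front_center [470. 186.  54.] 0.76
```

View pics/w1.png

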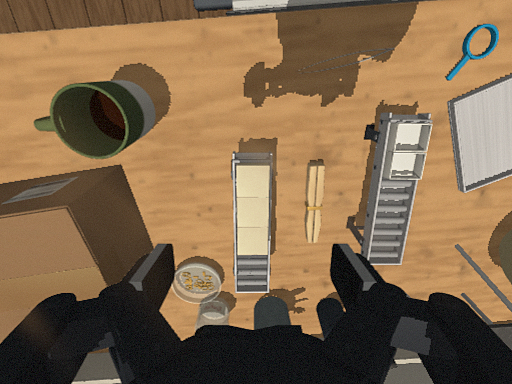

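```bash
python3 - <<'E'
from h import *
np.set_printoptions(precision=1,suppress=True)
im=cv2.imread("pics/w1.png");c=cv2.resize(im[145:225,215:295],None,fx=7,fy=7,interpolation=cv2.INTER_CUBIC)
# overlay model prediction: seat hypothesis
yaw=np.radians(-3.7);a=np.radians(9)
ex=np.array([np.cos(yaw)*np.cos(a),np.sin(yaw)*np.cos(a),np.sin(a)]);ey=np.array([-np.sin(yaw),np.cos(yaw),0]);ez=np.cross(ex,ey)
C=np.array([506,-14,64.])
for k,col in((0,(0,0,255)),(1,(255,0,0))):
    X=[C+k*41*ex+ez*16+ex*20.5*i+ey*20.5*j for i,j in((-1,-1),(1,-1),(1,1),(-1,1))]
    p=proj("wrist",X);print(p)
    cv2.polylines(c,[np.int32(((p+.5-[215,145])*7)).reshape(-1,1,2)],True,col,1)
cv2.imwrite("pics/w1c.png",c)
E
```

```text
[[232.1 169.5]
 [232.8 201.2]
 [264.8 200.8]
 [265.1 169.3]]
[[232.8 201.2]
 [233.5 230.7]
 [264.4 230.3]
 [264.8 200.8]]
```

View pics/w1c.png

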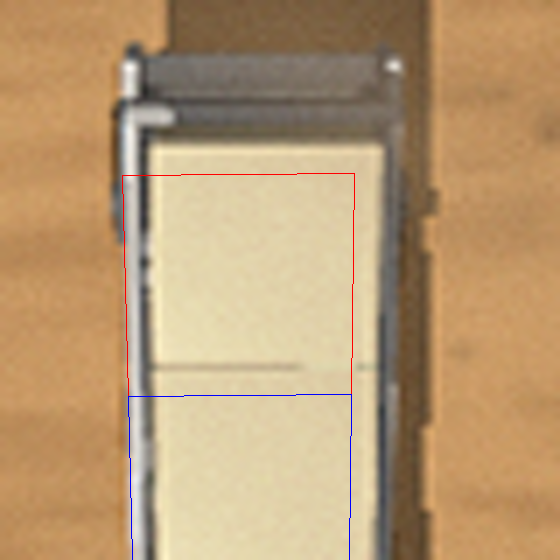

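The front box's top face spans crop rows 143–367 and columns 148–385, which matches the 41 mm model shifted about −5 mm in x and +5 mm in y. That puts the box centre at about (500.6, −9, 64). I'm descending partway for a closer check.

send_rows --pt "0.024 0.012 -0.16 -0.016 0 0 100" --pt "0.024 0.012 -0.16 0 0 0 100" --pt "0.022 0.01 -0.16 0 0 0 100" --pt "0 0 0 0 0 0 100"

```text
time_s: 2.55
eef_pos: [482.9, -1.8, 135.7]
eef_rot: [0.073, 0.031, 0.997, -0.001]
contact_force: [-0.4, -0.1, -0.0]
finger_gap: 1.001
grip_force: 0.0
```

```bash
python3 - <<'E'
from h import *
np.set_printoptions(precision=3,suppress=True)
s=state();im=grab_frame("wrist")[:,:,::-1].copy();cv2.imwrite("pics/w2.png",im)
print(s["time_s"],np.array(s["eef_pos"]),np.array(s["eef_rot"]),Rn.from_quat(np.array(s["eef_rot"])[[1,2,3,0]]).as_matrix())
yaw=np.radians(-3.7);a=np.radians(9)
ex=np.array([np.cos(yaw)*np.cos(a),np.sin(yaw)*np.cos(a),np.sin(a)]);ey=np.array([-np.sin(yaw),np.cos(yaw),0]);ez=np.cross(ex,ey)
C=np.array([500.6,-9,64.])
X=[C+ez*16+ex*20.5*i+ey*20.5*j for i,j in((-1,-1),(1,-1),(1,1),(-1,1))]
p=proj("wrist",X,s);print(p)
u,v=np.int32(p.mean(0));u0,v0=max(u-55,0),max(v-55,0)
c=cv2.resize(im[v0:v0+110,u0:u0+110],None,fx=5,fy=5,interpolation=cv2.INTER_CUBIC)
cv2.polylines(c,[np.int32(((p+.5-[u0,v0])*5)).reshape(-1,1,2)],True,(0,0,255),1)
cv2.imwrite("pics/w2c.png",c)
E
```

```text
2.55 [482.865  -1.824 135.688] [ 0.073  0.031  0.997 -0.001] [[-0.988  0.061  0.145]
 [ 0.061  0.998 -0.007]
 [-0.145  0.002 -0.989]]
[[219.534 197.655]
 [221.092 244.95 ]
 [270.375 245.025]
 [271.509 197.758]]
```

View pics/w2c.png

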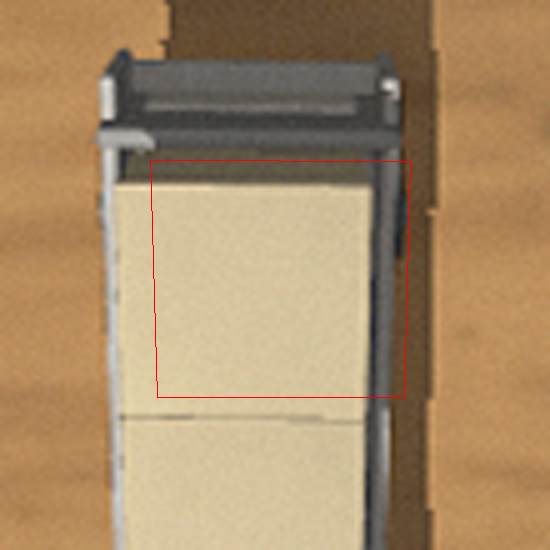

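The box's top face is at crop rows 184–419 and columns 116–372, so the corrected centre is about (504.5, −15, 64). That agrees with the recogniser; the first fit used a pose read after the arm had settled. I'll read the settled pose next.

send_rows --pt "0 0 0 0 0 0 100" --pt "0 0 0 0 0 0 100"

```text
time_s: 2.8
eef_pos: [486.1, -3.5, 141.3]
eef_rot: [0.078, 0.032, 0.996, -0.002]
contact_force: [-0.9, -1.0, 0.4]
finger_gap: 0.999
grip_force: 0.0
```

send_rows --pt "0.02 -0.022 -0.05 0 0 0 100" --pt "0.02 -0.023 -0.05 0 0 0 100" --pt "0.013 0 -0.08 0 0 0 100" --pt "0.013 0 -0.08 0 0 0 100" --pt "0.013 0 -0.072 0 0 0 100" --pt "0 0 0 0 0 0 100" --pt "0 0 0 0 0 0 100" --pt "0 0 0 0 0 0 100"

```text
time_s: 3.6
eef_pos: [505.3, -15.1, 56.9]
eef_rot: [0.077, 0.032, 0.997, -0.002]
contact_force: [0.2, 0.3, 1.0]
finger_gap: 1.001
grip_force: 0.0
```

```bash
python3 - <<'E'
from h import *
np.set_printoptions(precision=2,suppress=True)
s=state();im=grab_frame("wrist")[:,:,::-1].copy();cv2.imwrite("pics/w3.png",im)
print(np.array(s["eef_pos"]),np.array(s["eef_rot"]))
yaw=np.radians(-3.7);a=np.radians(9)
ex=np.array([np.cos(yaw)*np.cos(a),np.sin(yaw)*np.cos(a),np.sin(a)]);ey=np.array([-np.sin(yaw),np.cos(yaw),0]);ez=np.cross(ex,ey)
C=np.array([504.5,-15,64.])
X=[C+ez*16+ex*20.5*i+ey*20.5*j for i,j in((-1,-1),(1,-1),(1,1),(-1,1))]
p=proj("wrist",X,s)
cv2.polylines(im,[np.int32(p+.5).reshape(-1,1,2)],True,(0,0,255),1)
cv2.imwrite("pics/w3c.png",im)
E
```

```text
[505.32 -15.15  56.88] [ 0.08  0.03  1.   -0.  ]
```

View pics/w3c.png

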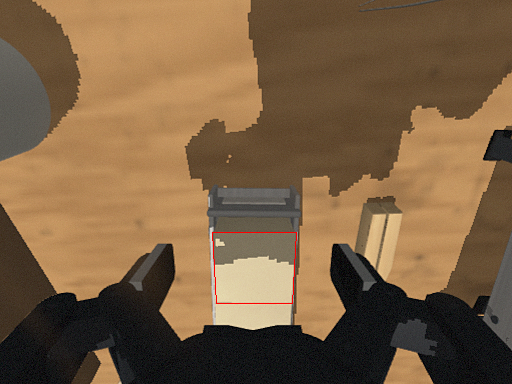

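The overlay sits on the front box at (255,268), midway between the fingers at columns 173 and 331. Closing now.

send_rows --pt "0 0 0 0 0 0 0" --pt "0 0 0 0 0 0 0" --pt "0 0 0 0 0 0 0" --pt "0 0 0 0 0 0 0" --pt "0 0 0 0 0 0 0" --pt "0 0 0 0 0 0 0" --pt "0 0 0 0 0 0 0" --pt "0 0 0 0 0 0 0"

```text
time_s: 4.45
eef_pos: [505.2, -14.9, 56.7]
eef_rot: [0.077, 0.032, 0.997, -0.002]
contact_force: [-2.5, -1.5, 9.8]
finger_gap: 0.467
grip_force: 59.0
```

send_rows --pt "-0.003 0 0.02 0 0 0 0" --pt "-0.006 0 0.04 0 0 0 0" --pt "-0.006 0 0.04 0 0 0 0" --pt "-0.006 0 0.04 0 0 0 0" --pt "-0.006 0 0.04 0 0 0 0" --pt "-0.006 0 0.04 0 0 0 0" --pt "-0.006 0 0.06 0 0 0 0" --pt "-0.006 0 0.08 0 0 0 0"

```text
time_s: 5.25
eef_pos: [493.2, -14.8, 146.9]
eef_rot: [0.076, 0.032, 0.997, -0.002]
contact_force: [0.4, 0.7, -1.3]
finger_gap: 0.467
grip_force: 60.6
```

send_rows --pt "-0.01 0 0.1 0 0 0 0" --pt "-0.01 0 0.1 0 0 0 0" --pt "0 0 0 0 0 0 0" --pt "0 0 0 0 0 0 0"

```text
time_s: 5.65
eef_pos: [488.8, -14.9, 196.8]
eef_rot: [0.077, 0.032, 0.997, -0.002]
contact_force: [-0.6, 0.4, -1.4]
finger_gap: 0.461
grip_force: 60.7
```

```bash
python3 - <<'E'
from h import *
np.set_printoptions(precision=3,suppress=True)
s=state()
print(np.array(s["eef_pos"]),Rn.from_quat(np.array(s["eef_rot"])[[1,2,3,0]]).as_matrix(),s["finger_gap"],s["grip_force"])
a=grab_frame("side")[:,:,::-1];b=grab_frame("wrist")[:,:,::-1]
c=np.vstack([cv2.resize(a[170:345,185:375],(600,340)),cv2.resize(b[150:330],(600,240))]);cv2.imwrite("pics/l1.png",c)
# tray outer corners estimate in the first side picture
for r in recognise("job_tray_in","side")[:3]: print(np.round(r["xyz"],1),r["p"])
for r in cut_out("job_tray_in","side")[:2]:
    m=r["region"].astype(np.uint8);k=max(cv2.findContours(m,0,2)[0],key=cv2.contourArea)
    print(r["p"],cv2.minAreaRect(np.float32(onplane("side",k.reshape(-1,2),10))[:,:2]))
E
```

```text
[488.824 -14.901 196.847] [[-0.986  0.064  0.153]
 [ 0.063  0.998 -0.009]
 [-0.154  0.001 -0.988]] 0.4607747420795278 60.68271964788437
[514.  350.9   2.3] 0.78
[461.4 742.3   6. ] 0.63Traceback (most recent call last):
  File "<stdin>", line 11, in <module>
cv2.error: OpenCV(4.12.0) /io/opencv/modules/imgproc/src/convhull.cpp:143: error: (-215:Assertion failed) total >= 0 && (depth == CV_32F || depth == CV_32S) in function 'convexHull'
```

View pics/l1.png

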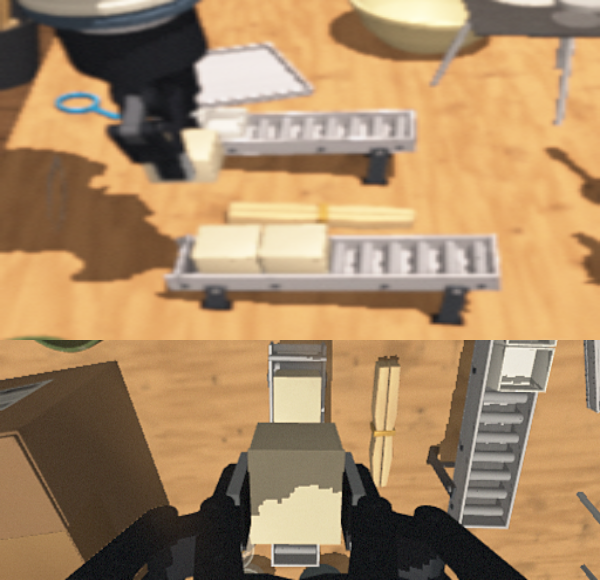

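The front box is held, and the two behind have rolled down against the stop (side crop, 260,250). The large tray lies beyond. Next I'm measuring the tray from its corners in the first side picture.

```bash
python3 - <<'E'
from h import *
np.set_printoptions(precision=1,suppress=True)
q=onplane("side",[(223.8,201.8),(270,192.6),(283.8,217.4),(234.5,226.9)],[14]*4)
print(q,q.mean(0));print(cv2.minAreaRect(np.float32(q[:,:2])))
E
```

```text
[[397.7 369.9  14. ]
 [534.5 421.1  14. ]
 [575.5 305.   14. ]
 [440.1 259.6  14. ]] [486.9 338.9  14. ]
((487.68865966796875, 337.87554931640625), (146.0200653076172, 123.09432983398438), 20.542612075805664)
```

send_rows --pt "0 0.1 0 0.0015 0.0245 0 0" --pt "0 0.18 0 0.0015 0.0245 0 0" --pt "0 0.18 0 0.0015 0.0245 0 0" --pt "0 0.18 0 0.0015 0.0245 0 0" --pt "0 0.18 0 0 0 0.066 0" --pt "0 0.18 0 0 0 0.066 0" --pt "0 0.18 0 0 0 0.066 0" --pt "0 0.18 0 0 0 0.066 0"

```text
time_s: 6.65
eef_pos: [488.2, 326.9, 195.3]
eef_rot: [-0.001, -0.177, 0.984, 0.0]
contact_force: [1.4, -0.8, 0.2]
finger_gap: 0.462
grip_force: 60.7
```

send_rows --pt "0 0.05 -0.02 0 0 0 0" --pt "0 0 -0.04 0 0 0 0" --pt "0 0 0 0 0 0 0" --pt "0 0 0 0 0 0 0" --pt "0 0 0 0 0 0 0"

```text
time_s: 7.15
eef_pos: [489.1, 336.5, 181.4]
eef_rot: [-0.001, -0.174, 0.985, 0.0]
contact_force: [-0.3, 0.3, -0.8]
finger_gap: 0.459
grip_force: 60.7
```

```bash
python3 - <<'E'
from h import *
np.set_printoptions(precision=3,suppress=True)
s=state();b=grab_frame("wrist")[:,:,::-1].copy()
print(s["time_s"],np.array(s["eef_pos"]),Rn.from_quat(np.array(s["eef_rot"])[[1,2,3,0]]).as_matrix(),s["finger_gap"])
y=np.radians(20.5);c,d=np.cos(y),np.sin(y)
X=[[487+75*i*c-60*j*d,339+75*i*d+60*j*c,14] for i,j in((-1,-1),(1,-1),(1,1),(-1,1))]
cv2.polylines(b,[np.int32(proj("wrist",X,s)).reshape(-1,1,2)],True,(0,0,255),1)
cv2.imwrite("pics/t1.png",b)
E
```

```text
7.15 [489.052 336.476 181.417] [[-0.94  -0.342 -0.002]
 [-0.342  0.94   0.   ]
 [ 0.001  0.001 -1.   ]] 0.4592802028300179
```

View pics/t1.png

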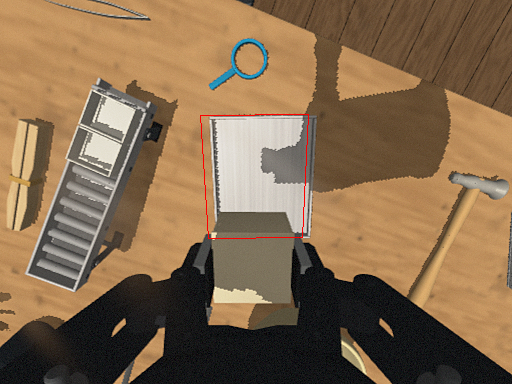

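The tray is about 8 px (9 mm) to the right of the overlay, so its centre is about (484, 347). Correcting and lowering.

send_rows --pt "-0.01 0.022 -0.1 0 0 0 0" --pt "-0.01 0.022 -0.16 0 0 0 0" --pt "0 0 -0.16 0 0 0 0" --pt "0 0 -0.12 0 0 0 0" --pt "0 0 -0.06 0 0 0 0" --pt "0 0 -0.03 0 0 0 0" --pt "0 0 0 0 0 0 0" --pt "0 0 0 0 0 0 0"

```text
time_s: 8.0
eef_pos: [484.4, 348.7, 24.8]
eef_rot: [-0.0, -0.174, 0.985, 0.001]
contact_force: [-0.9, 0.7, -0.2]
finger_gap: 0.459
grip_force: 60.7
```

send_rows --pt "0 0 -0.016 0 0 0 0" --pt "0 0 -0.012 0 0 0 0" --pt "0 0 -0.008 0 0 0 0" --pt "0 0 0 0 0 0 0" --pt "0 0 0 0 0 0 0"

```text
time_s: 8.5
eef_pos: [483.8, 348.6, 14.8]
eef_rot: [-0.001, -0.174, 0.985, 0.0]
contact_force: [1.3, 0.0, -0.2]
finger_gap: 0.464
grip_force: 60.7
```

send_rows --pt "0 0 -0.004 0 0 0 0" --pt "0 0 -0.004 0 0 0 0" --pt "0 0 0 0 0 0 0" --pt "0 0 0 0 0 0 0"

```text
time_s: 8.9
eef_pos: [483.8, 348.6, 12.8]
eef_rot: [-0.001, -0.174, 0.985, 0.0]
contact_force: [-0.8, 0.5, -0.3]
finger_gap: 0.463
grip_force: 60.7
```

send_rows --pt "0 0 -0.003 0 0 0 0" --pt "0 0 -0.003 0 0 0 0" --pt "0 0 0 0 0 0 0" --pt "0 0 0 0 0 0 0"

```text
time_s: 9.3
eef_pos: [484.0, 348.7, 11.9]
eef_rot: [-0.0, -0.174, 0.985, 0.0]
contact_force: [-2.6, -1.7, 11.0]
finger_gap: 0.46
grip_force: 62.1
```

Contact at about 11 N means the box is on the tray floor. Releasing and lifting.

send_rows --pt "0 0 0 0 0 0 50" --pt "0 0 0 0 0 0 60" --pt "0 0 0 0 0 0 75" --pt "0 0 0 0 0 0 75" --pt "0 0 0.02 0 0 0 75" --pt "0 0 0.06 0 0 0 75" --pt "0 0 0.1 0 0 0 75" --pt "0 0 0.15 0 0 0 75"

```text
time_s: 10.1
eef_pos: [483.0, 348.1, 94.5]
eef_rot: [-0.002, -0.174, 0.985, -0.0]
contact_force: [0.2, 0.9, 0.4]
finger_gap: 0.754
grip_force: 0.0
```

send_rows --pt "0 0 0.18 0 0 0 75" --pt "0 0 0.16 0 0 0 75" --pt "0 0 0.1 0 0 0 75" --pt "0 0 0 0 0 0 75" --pt "0 0 0 0 0 0 75"

```text
time_s: 10.6
eef_pos: [483.8, 348.6, 205.0]
eef_rot: [0.0, -0.174, 0.985, 0.001]
contact_force: [-0.2, -0.5, -0.2]
finger_gap: 0.749
grip_force: 0.0
```

```bash
python3 - <<'E'
from h import *
s=state();a=grab_frame("side")[:,:,::-1];b=grab_frame("wrist")[:,:,::-1]
print(s["time_s"],s["eef_pos"],s["finger_gap"])
cv2.imwrite("pics/f1.png",np.vstack([cv2.resize(a[170:345,185:375],(600,300)),cv2.resize(b[60:330],(600,300))]))
E
```

```text
10.6 [483.79420485 348.64930333 204.95085283] 0.7490432334657809
```

View pics/f1.png

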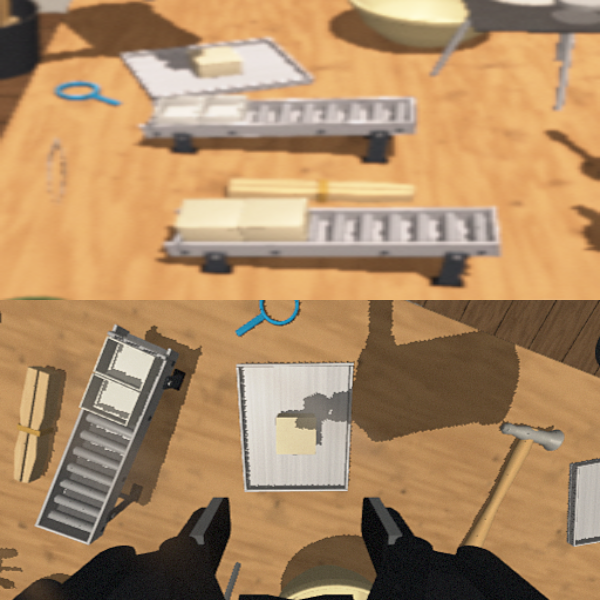

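The box sits flat near the middle of the large tray (wrist crop, 296,435). The other two card boxes are at the front stop (side crop, 240,222), and the white boxes have not been touched. Handing in.

```bash
python3 -c "
from station import *
print(finish_job())"
```

```text
the job is handed in; nothing more can be done
None
```

The front card box is flat and upright in the large tray, the other two card boxes rolled down to the front stop, the white boxes were not touched, and the job was handed in at about 10.7 s.

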